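# Draw the bearing block off a bent guide shaft

### The job

The guide shaft in the stand has been bent and its bearing block must come off: hold the block and slide it along the shaft and off the open end, easing it round the bend by feel without forcing it against the shaft. Then set it down gently on its flat underside, in the middle of the note pad, and let go. Do not drop it, and leave the other things lying about where they are.

Things in the scene. Friction and masses are not known exactly. Their poses are not given: they have to be found in the camera images.
- stand: Shaft stand fixed to the desk: dark steel base plate 90 x 70 x 10 mm, aluminium post 30 x 30 mm, 98 mm high. Origin: on the desk under the post's middle, z up. A rigid round steel shaft, 12 mm thick, leaves the post along the stand's own -x, its axis 80 mm above the desk; its far end (137 mm from the origin) is open and rounded.
- shaft_kink (a point): Point on the shaft's axis 62 mm out from the stand's origin (axes as the stand's). Up to here the shaft is straight; from here its outer 76 mm run straight but bent off by 0.16 rad (9 degrees), 11 mm off line at the tip. To which side (up, down, left, right or between) differs each time and is not measured. Over 10 N of sliding block on shaft is forcing it.
- bearing: Bare aluminium block on the shaft's straight inner half: 26 mm long along the shaft (own x), 34 wide (own y, flat sides to grip), 44 high; 80 to 130 g. Origin: middle of its flat underside. Its bore along x, 18 mm wide, axis 26 mm above the underside, has 3 mm play all round and slides freely; it hangs on the shaft. It is off once its middle is over 153 mm out from the stand's origin.
- note_pad: Yellow note pad, 75 x 75 x 12 mm, lying loose on the desk; origin at the middle of its underside, its top 12 mm above it.
- battery: Bystander: grey drone battery, 53 x 83 x 35 mm, origin at the middle of its underside.
- driver_red: Bystander: red and black screwdriver, 26 x 141 x 27 mm, lying along its own y.
- tape_roll: Bystander: roll of tape lying flat, 54 mm across, 18 mm high.
- fan_module: Bystander: small fan in a square frame, 29 x 52 x 47 mm.
- heat_sink: Bystander: finned heat sink on a black board, 30 x 62 x 10 mm.
Things that resemble listed ones, but are neither listed nor needed, are in the scene too. Several things have the shape of the bearing; the one meant has the colours described above.

How it is judged:
On the way:
1. the block is clear beyond the open end of the shaft, held at about shaft height (x of bearing in the frame of stand below -0.152 m and height (world z) of bearing above 0.035 m and contact force between the fingers and bearing above 0.5 N and contact force between bearing and stand below 0.1 N), for 0.1 s.
At the end, for the whole second after the job is handed in: The block stands on its flat underside (within 0.1 rad of upright) on the note pad, its middle within 20 mm of the pad's middle, released and at rest; the pad lies flat on the desk within 30 mm of where it was (horizontal distance between bearing and note_pad below 0.02 m and z of bearing in the frame of note_pad between 0.009 and 0.015 m and angle between bearing's own z axis and vertical below 0.1 rad and linear speed of bearing below 0.02 m/s and height (world z) of note_pad below 0.004 m and distance of note_pad from where it was at the start of the episode below 0.03 m and contact force between the fingers and bearing below 0.1 N); the robot touches nothing.
It fails at once if the block, once it has moved 8 mm from its start, is forced against the shaft or stand with more than 10 N (contact force between bearing and stand above 10 N and distance of bearing from where it was at the start of the episode above 0.008 m).
It fails at once if the block is dropped (falls faster than 0.5 m/s out of the fingers) (linear speed of bearing above 0.5 m/s and contact force between the fingers and bearing below 0.1 N).
It fails at once if the block is pressed on the note pad with more than 40 N (contact force between bearing and note_pad above 40 N).
It fails at once if a bystander is moved by more than 20 mm (distance of any of battery, driver_red, tape_roll, fan_module, heat_sink from where it was at the start of the episode above 0.02 m).
It also fails if it takes over 64 s, if anything falls off the work surface, if the arm or the gripper's body presses on something with over 40 N, if the wrist force passes 120 N, or if a joint passes its speed limit or range.

### The arm

A 7-joint arm with a two-finger parallel gripper is mounted at the origin on the work surface; the furniture and walls round the work are solid. World frame = base frame: x ahead of the robot, y to its left, z up, the work surface at z = 0. Lengths are in m, angles in rad, forces in N, time in s.
With the tool pointing down it reaches from about 0.425 to 0.875 m from the base axis. Payload 4.7 kg.
Tool frame: the origin (TCP) lies midway between the tips of the shut fingers; the grasp point (between the pads) lies 19 mm behind it (ctrl.grip_point_offset is the distance from the TCP to the grasp point, in m); z points along the fingers, y is the line along which they close (so a half turn about z gives the same grasp; the last joint's range is limited). The gripper opens to 87 mm and grips with 3 to 60 N. Pads are 19 mm wide; open, the fingers measure 117 mm over their backs; the gripper's body (75 mm by 190 mm) begins 51 mm behind the grasp point.
Start: joints at [1.12, 0.321, -0.07, 1.45, 0.023, 1.371, -0.057], TCP at [0.291, -0.581, 0.223] pointing down, gripper open.
Joint ranges: [-2.86, 2.86], [-0.3, 2.09], [-1.38, 1.24], [0.06, 2.45], [-1.56, 4.7], [0.09, 2.05], [-2.69, 2.69]. Speed limits (rad/s): [2.57, 2.57, 3.14, 3.14, 3.14, 3.14, 3.14].

### API

Orientations are given as a rotation vector (axis times angle).
In Python, from bench import ctrl gives the robot as it stands. The module is installed in compiled form; this text tells all that it offers.
- The arm moves only by the shell command python3 -m handwheel 'ROWS' [OPENING] [FORCE]. ROWS is JSON, a list of rows, each an object of numbers: "x", "y", "z": the shift along the tool's x, y, z in m; "wx", "wy", "wz": the turn, a rotation vector about the tool's x, y, z in degrees. A call has 1 to 10 rows; each row is the pose to reach, as a shift and turn from the pose commanded when the call began, along the tool's axes at that moment; what a row does not reach only later rows make up. A row lasts 1/12 s, in which the tool goes at most 41.7 mm and 7.16 degrees, less where a joint would pass 70% of its speed; a pose out of reach is approached as far as the arm can. A call with a gripper value outside its range is refused whole. OPENING is the finger opening in m, from 0 to 0.087, set as the call begins (- or left out, the last holds). The fingers move at their own pace and stop on an object; FORCE is the grip in N (left out, the last holds). Time passes only in rows, so rows that repeat a pose let the fingers close. It gives the time, the measured TCP pose, the force, the opening and the grip force at its end, in the units of the state.
- ctrl.get_state(): the state, without advancing time (a new reading comes with each control period).
- ctrl.get_image(name): name is "scene" or "top" or "wrist"; returns a dict with "image" (400x640x3 uint8, red, green, blue), "K" (3x3 intrinsics, pixels), "world_to_cam" (4x4, takes a point from world to camera coordinates); the wrist camera has in their place "hand_eye" (4x4, takes a point from camera to tool coordinates, whose origin is the TCP and whose axes are the flange's). Camera axes: x right, y down, z forward; pixel columns grow to the right and rows downward; lengths in m; the calibration is good to about 2 mm. A picture is of the moment at which its call begins: read the wrist's pose just before it. There is no depth.
- ctrl.close_job(): hands the job in; it is judged then, once.
The state is a dict: "time": time; "joint_positions": joint angles; "qd": joint speeds; "joint_torque": joint torques, N m; "position": TCP position; "tool_rot": TCP orientation; "ft_force": force on the tool from outside, world axes, zero at the start; "torque": the same for the moment, N m; "grip_width": opening from 0.0 (shut) to 1.0 (fully open); "grip_force": force on a finger pad.
Only numpy, scipy, OpenCV 4.12 (cv2) and the standard library are available. Lean on these libraries where they do the work, as an engineer would, in place of code of your own. Each camera call takes 0.05 s, during which the arm holds its last target. There are 200 camera calls.

## Working session

There is one attempt and no reset: what is moved stays moved. The work goes in short steps, Python scripts to look and compute and a shell command to move; the robot and the scene stay as the last step left them, time stands still between calls to the robot, and variables do not carry over. Pictures are saved under pics/ and viewed, at most 10 in all, crops included, and the job is handed in when it is done.

```bash
mkdir -p pics
python3 - <<'E'
from bench import ctrl
import cv2,numpy as np
s=ctrl.get_state();print(s)
for n in("scene","top"):
    d=ctrl.get_image(n);cv2.imwrite(f"pics/{n}0.png",d["image"][...,::-1]);np.savez(f"{n}0.npz",**{k:v for k,v in d.items()})
    print(n,d["K"],d["world_to_cam"])
E
```

```text
{'time': 0.0, 'joint_positions': array([ 1.12011125,  0.32183333, -0.07007193,  1.45165708,  0.02258025,
        1.37078127, -0.05688399]), 'qd': array([ 3.39582039e-05, -1.20974708e-03,  1.24990098e-03,  5.60801346e-04,
       -1.28326190e-03,  6.00620111e-04,  1.11872707e-03]), 'joint_torque': array([ 7.56492573e-04, -4.91282737e+01, -4.03596517e-01, -3.12526882e+01,
       -6.42141444e-02,  4.38247737e-02,  1.70065991e-04]), 'position': array([ 0.2910623 , -0.58058553,  0.22146368]), 'tool_rot': array([-3.05535770e+00, -7.23155423e-01,  8.07719954e-04]), 'ft_force': array([-0.23460159, -0.68950998, -0.30197873]), 'torque': array([ 0.04488767, -0.01738593, -0.05297771]), 'grip_force': 0.0, 'grip_width': 1.0004949285406537}
scene [[416.43610121   0.         316.21879797]
 [  0.         416.43610121 197.43687309]
 [  0.           0.           1.        ]] [[-0.57439687 -0.81856969  0.00344969  0.10174122]
 [-0.62154055  0.43338979 -0.65257998  0.49476512]
 [ 0.53268713 -0.37698402 -0.757712    0.53290154]
 [ 0.          0.          0.          1.        ]]
top [[402.86791201   0.         315.2329999 ]
 [  0.         402.86791201 201.20983617]
 [  0.           0.           1.        ]] [[-1.00607831e-03 -9.99991447e-01  4.01164862e-03 -2.64475271e-01]
 [-9.86993787e-01  3.48091300e-04 -1.60758027e-01  5.56876141e-01]
 [ 1.60755256e-01 -4.12120743e-03 -9.86985696e-01  8.83406306e-01]
 [ 0.00000000e+00  0.00000000e+00  0.00000000e+00  1.00000000e+00]]
```

View pics/scene0.png

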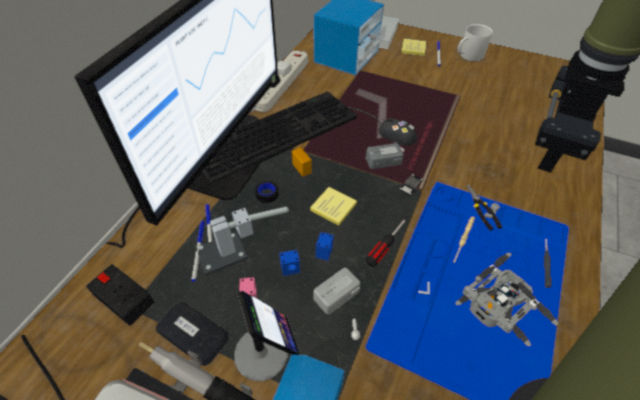

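View pics/top0.png

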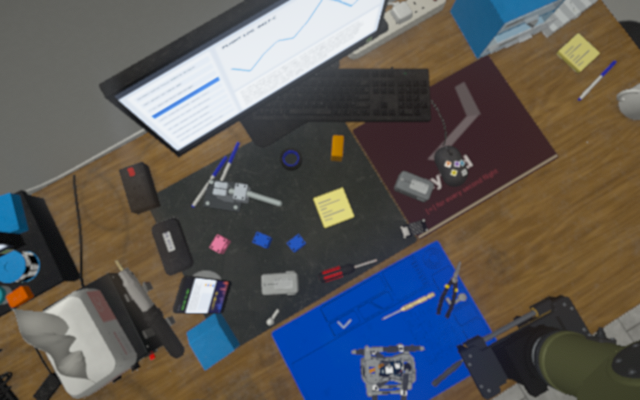

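The scene view shows the stand near (222,245), the block near (241,220), the shaft tip near (288,210) and the note pad at (333,206). The top view has the post at about (222,193), the tip at about (281,205) and the pad at (334,207). I'll enlarge both.

```bash
cat > h.py <<'E'
import cv2,numpy as np
from bench import ctrl
from scipy.spatial.transform import Rotation as R
def load(n): return dict(np.load(n+".npz"))
def ray(d,uv):
    K=d["K"];T=d["world_to_cam"];c=-T[:3,:3].T@T[:3,3]
    v=T[:3,:3].T@np.linalg.inv(K)@np.array([uv[0],uv[1],1.]);return c,v/np.linalg.norm(v)
def onz(d,uv,z):
    c,v=ray(d,uv);return c+v*(z-c[2])/v[2]
def tri(rays):
    A=sum(np.eye(3)-np.outer(v,v) for c,v in rays);b=sum((np.eye(3)-np.outer(v,v))@c for c,v in rays)
    p=np.linalg.solve(A,b);return p,[np.linalg.norm((np.eye(3)-np.outer(v,v))@(p-c)) for c,v in rays]
def wrist(name):
    s=ctrl.get_state();d=ctrl.get_image("wrist");T=np.eye(4);T[:3,:3]=R.from_rotvec(s["tool_rot"]).as_matrix();T[:3,3]=s["position"]
    d["world_to_cam"]=np.linalg.inv(T@d["hand_eye"]);np.savez(name+".npz",**d);return d
E
python3 - <<'E'
from h import *
a=load("scene0");b=load("top0")
A=cv2.resize(a["image"][190:290,170:310],None,fx=4,fy=4,interpolation=2)
B=cv2.resize(b["image"][130:230,180:310],None,fx=4,fy=4,interpolation=2)
im=np.zeros((600,800,3),np.uint8)
A=cv2.resize(A,(400,286));B=cv2.resize(B,(400,308))
im[:286,:400]=A;im[290:598,:400]=B
w=wrist("w0")["image"];im[:250,400:]=cv2.resize(w,(400,250))
cv2.imwrite("pics/c1.png",im[...,::-1])
def pad(d):
    h=cv2.cvtColor(d["image"],cv2.COLOR_RGB2HSV);m=cv2.inRange(h,(20,60,120),(35,255,255))
    n,l,s,c=cv2.connectedComponentsWithStats(m);return [(c[i].round(1),s[i][4]) for i in range(1,n) if s[i][4]>150]
pa,pb=pad(a),pad(b);print(pa,pb)
ca=min(pa,key=lambda t:np.hypot(*(t[0]-[333,206])))[0];cb=min(pb,key=lambda t:np.hypot(*(t[0]-[334,207])))[0]
print("pad",tri([ray(a,ca),ray(b,cb)]),onz(b,cb,.012))
print("tip",tri([ray(a,(288,210)),ray(b,(281,205))]))
print("post~",onz(b,(222,193),.098))
E
```

```text
[(array([413.6,  46.3]), np.int32(388)), (array([299.2, 158.3]), np.int32(205)), (array([332.8, 205.2]), np.int32(1008))] [(array([578.1,  52.3]), np.int32(956)), (array([337. , 146.1]), np.int32(189)), (array([333.2, 207.2]), np.int32(1068))]
pad (array([ 0.54941708, -0.30774397,  0.00351633]), [np.float64(0.0007028130677885786), np.float64(0.0007028130677884836)]) [ 0.54767605 -0.30783353  0.012     ]
tip (array([ 0.54344219, -0.18821328,  0.07683057]), [np.float64(0.0005178483773790472), np.float64(0.0005178483773789872)])
post~ [ 0.56635854 -0.06146744  0.098     ]
```

View pics/c1.png

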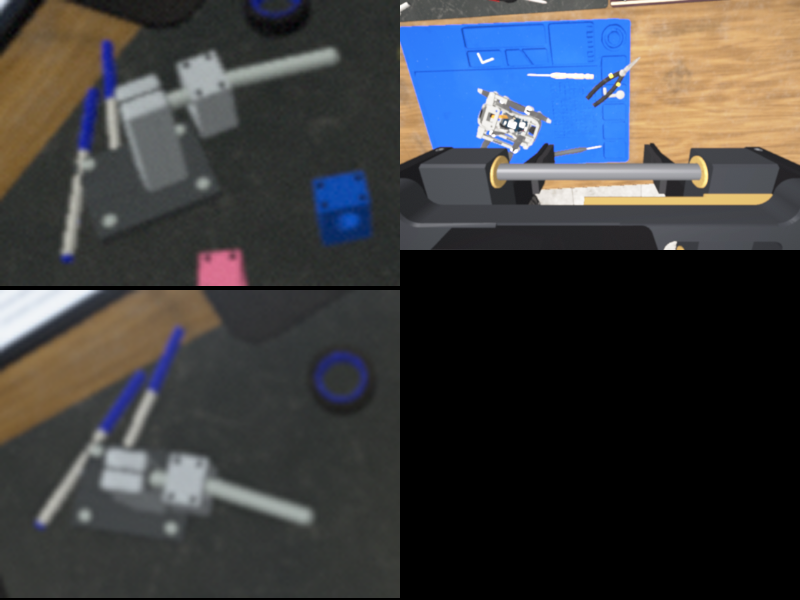

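Crop: the block's top centre is near (240,192) in the top image, the post top near (221,189) and the tip near (280,203). The bend looks mostly sideways. The kink needs no exact measurement yet, so I'll check the monitor's clearance and where the wrist camera looks.

Run:
```python
from h import *
a=load("scene0");b=load("top0");w=load("w0")
P=lambda p,q:print(np.round(tri([ray(a,p),ray(b,q)])[0],3),np.round(tri([ray(a,p),ray(b,q)])[1],4))
P((150,220),(180,152));P((277,75),(386,28))
P((221.5,225),(220.6,189));P((241.4,215.5),(240.4,191));P((286.5,210),(280,204))
he=w["hand_eye"];print(he.round(3),w["K"].round(0))
s=ctrl.get_state();c,v=ray(w,(320,200));print(c,v)
print(R.from_rotvec(s["tool_rot"]).as_matrix().round(3))
```

```text
[0.666 0.044 0.085] [0.0052 0.0052]
[ 0.986 -0.436  0.059] [0.0033 0.0033]
[ 0.576 -0.058  0.092] [0.0013 0.0013]
[ 0.572 -0.1    0.093] [0.0003 0.0003]
[ 0.546 -0.186  0.076] [0.0004 0.0004]
[[ 0.001 -0.962 -0.274  0.075]
 [ 1.     0.001 -0.     0.001]
 [ 0.001 -0.274  0.962 -0.162]
 [ 0.     0.     0.     1.   ]] [[289.   0. 318.]
 [  0. 289. 200.]
 [  0.   0.   1.]]
[ 0.35825068 -0.54814901  0.38379624] [-0.24283446 -0.12703687 -0.9617136 ]
[[ 0.894  0.448 -0.001]
 [ 0.448 -0.894  0.001]
 [-0.    -0.001 -1.   ]]
```

```bash
python3 -m handwheel '[{"x":0.03,"y":-0.016,"wz":-5},{"x":0.07,"y":-0.038,"wz":-11},{"x":0.105,"y":-0.057,"wz":-17},{"x":0.14,"y":-0.076,"wz":-23},{"x":0.175,"y":-0.095,"wz":-29},{"x":0.21,"y":-0.114,"wz":-35},{"x":0.245,"y":-0.133,"wz":-41},{"x":0.28,"y":-0.152,"wz":-47},{"x":0.31,"y":-0.17,"wz":-52},{"x":0.34,"y":-0.187,"wz":-56}]' 0.087
python3 - <<'E'
from h import *
s=ctrl.get_state();p=s["position"];M=R.from_rotvec(s["tool_rot"]).as_matrix();print(p,M.round(3),s["joint_positions"])
print("shift",M.T@(np.array([.56,-.19,.17])-p))
E
```

```text
invalid input at $[0]: expected keys x, y, z, wx, wy, wz
```

```bash
python3 -m handwheel '[{"x":0.03,"y":-0.016,"z":0,"wx":0,"wy":0,"wz":-5},{"x":0.07,"y":-0.038,"z":0,"wx":0,"wy":0,"wz":-11},{"x":0.105,"y":-0.057,"z":0,"wx":0,"wy":0,"wz":-17},{"x":0.14,"y":-0.076,"z":0,"wx":0,"wy":0,"wz":-23},{"x":0.175,"y":-0.095,"z":0,"wx":0,"wy":0,"wz":-29},{"x":0.21,"y":-0.114,"z":0,"wx":0,"wy":0,"wz":-35},{"x":0.245,"y":-0.133,"z":0,"wx":0,"wy":0,"wz":-41},{"x":0.28,"y":-0.152,"z":0,"wx":0,"wy":0,"wz":-47},{"x":0.31,"y":-0.17,"z":0,"wx":0,"wy":0,"wz":-52},{"x":0.34,"y":-0.187,"z":0,"wx":0,"wy":0,"wz":-56}]' 0.087
python3 - <<'E'
from h import *
s=ctrl.get_state();p=s["position"];M=R.from_rotvec(s["tool_rot"]).as_matrix();print(p,M.round(3),s["joint_positions"])
print("shift",M.T@(np.array([.56,-.19,.17])-p))
E
```

```text
time: 0.98
position: [0.5121, -0.2593, 0.2225]
tool_rot: [-2.354, -2.08, 0.0]
ft_force: [0.4, 0.2, -0.2]
grip_width: 1.0
grip_force: 0.0
[ 0.51214965 -0.25930523  0.22245219] [[ 0.123  0.992 -0.   ]
 [ 0.992 -0.123  0.   ]
 [ 0.    -0.    -1.   ]] [ 0.78507331  0.18394478 -0.41034898  1.63348676  0.07503966  1.3399836
  0.24019863]
shift [0.07466955 0.03896002 0.05244691]
```

```bash
python3 -m handwheel '[{"x":0.03,"y":0.0,"z":0.02,"wx":0,"wy":0,"wz":0},{"x":0.06,"y":0.0,"z":0.04,"wx":0,"wy":0,"wz":0},{"x":0.075,"y":0.0,"z":0.05,"wx":0,"wy":0,"wz":0},{"x":0.075,"y":0.0,"z":0.05,"wx":0,"wy":0,"wz":0},{"x":0.075,"y":0.0,"z":0.05,"wx":0,"wy":0,"wz":0}]' && python3 -c "
from h import *
d=wrist('w1')" && python3 -m handwheel '[{"x":0,"y":0.04,"z":0,"wx":0,"wy":0,"wz":0},{"x":0,"y":0.08,"z":0,"wx":0,"wy":0,"wz":0},{"x":0,"y":0.08,"z":0,"wx":0,"wy":0,"wz":0},{"x":0,"y":0.08,"z":0,"wx":0,"wy":0,"wz":0}]' && python3 -c "
from h import *
d=wrist('w2');e=load('w1')
a=e['image'][0:300,120:520];b=d['image'][0:300,120:520]
im=cv2.resize(np.hstack([a,b]),(800,300))
cv2.imwrite('pics/w12.png',np.vstack([cv2.resize(im,(800,300))])[...,::-1])"
```

```text
time: 1.4
position: [0.5207, -0.1866, 0.1721]
tool_rot: [-2.357, -2.076, 0.002]
ft_force: [-0.5, -0.9, 0.8]
grip_width: 0.997
grip_force: 0.0
time: 1.78
position: [0.6014, -0.1996, 0.1715]
tool_rot: [-2.361, -2.07, -0.0]
ft_force: [0.6, 0.5, 0.2]
grip_width: 1.0
grip_force: 0.0
```

View pics/w12.png

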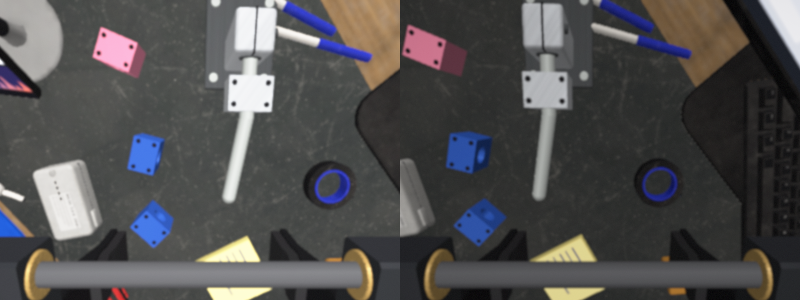

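In crop pixels, view 1 shows the block top at about (250,93), the shaft leaving it at (247,112), the tip at (229,197), and the post at (255,30). View 2 has the block at (545,90) and the tip at (540,196). The bend goes image-left, which is tool −y. I'll measure by masks.

Run:
```python
from h import *
D=[load("w1"),load("w2")]
roi=[((368,88),(330,190)),((265,90),(240,190))] 
pl=[];rects=[];mids=[];tips=[]
for d,bx in zip(D,[370,265]):
    im=d["image"];hsv=cv2.cvtColor(im,cv2.COLOR_RGB2HSV)
    m=((hsv[...,2]>185)&(hsv[...,1]<40)).astype(np.uint8)
    m[:70]=0;m[116:]=0;m[:,:bx-35]=0;m[:,bx+40:]=0
    m=cv2.morphologyEx(m,cv2.MORPH_OPEN,np.ones((15,15)))  if 0 else m
    cs,_=cv2.findContours(cv2.morphologyEx(m,cv2.MORPH_OPEN,np.ones((17,17),np.uint8)),0,2)
    c=max(cs,key=cv2.contourArea);r=cv2.minAreaRect(c);print("blk",r);rects.append(r)
    g=((hsv[...,2]>110)&(hsv[...,1]<45))
    pts=[]
    for v in range(122,186,4):
        row=g[v,bx-60:bx+30].astype(np.uint8)
        n,l,s,cc=cv2.connectedComponentsWithStats(row[None])
        i=1+np.argmax(s[1:,4]);pts.append((bx-60+cc[i][0],v,s[i][4]))
    pts=np.array(pts);print(pts[[0,4,8,12,-1]].round(1))
    k=np.polyfit(pts[:,1],pts[:,0],1);mids.append(k)
    sub=g[180:215,bx-60:bx+10];vv=np.where(sub.any(1))[0].max()+180
    tips.append((np.polyval(k,vv),vv));print("tip",tips[-1])
p,e=tri([ray(d,r[0]) for d,r in zip(D,rects)]);print("blocktop",p,e)
print("tip",tri([ray(d,t) for d,t in zip(D,tips)]))
# shaft line = plane intersection
n=[]
for d,k in zip(D,mids):
    c,v1=ray(d,(np.polyval(k,122),122));_,v2=ray(d,(np.polyval(k,185),185));q=np.cross(v1,v2);q/=np.linalg.norm(q);n.append((q,q@c))
dr=np.cross(n[0][0],n[1][0]);dr/=np.linalg.norm(dr);dr*=-np.sign(dr[1])
A=np.array([n[0][0],n[1][0],[0,1,0]])
for y in(-.12,-.15,-.185):print("axis",np.linalg.solve(A,[n[0][1],n[1][1],y]))
print("dir",dr,"slope",dr[2],"az",np.degrees(np.arctan2(dr[1],dr[0])))
# block top edge direction
for d,r in zip(D,rects):
    b=cv2.boxPoints(r);q=[onz(d,x,.095) for x in b]
    for i in range(4):
        w=q[(i+1)%4]-q[i];print("edge",np.linalg.norm(w).round(4),np.degrees(np.arctan2(w[1],w[0])).round(1))
```

```text
blk ((370.5, 93.0), (36.0, 31.0), 90.0)
[[365.  122.   15. ]
 [361.5 138.   16. ]
 [358.  154.   15. ]
 [354.  170.   15. ]
 [352.  182.   15. ]]
tip (np.float64(346.89062500000006), np.int64(203))Traceback (most recent call last):
  File "<stdin>", line 11, in <module>
ValueError: max() iterable argument is empty
```

```bash
cat > m.py <<'E'
from h import *
D=[load("w1"),load("w2")]
rects=[];mids=[];tips=[]
for d,bx,th in zip(D,[370,265],[185,150]):
    im=d["image"];hsv=cv2.cvtColor(im,cv2.COLOR_RGB2HSV)
    print("vals",hsv[93,bx-30:bx+34:4,2],hsv[60:125:4,bx,2])
    m=((hsv[...,2]>th)&(hsv[...,1]<40)).astype(np.uint8)
    m[:64]=0;m[120:]=0;m[:,:bx-35]=0;m[:,bx+40:]=0
    m=cv2.morphologyEx(m,cv2.MORPH_CLOSE,np.ones((7,7),np.uint8))
    cs,_=cv2.findContours(cv2.morphologyEx(m,cv2.MORPH_OPEN,np.ones((19,19),np.uint8)),0,2)
    c=max(cs,key=cv2.contourArea);r=cv2.minAreaRect(c);print("blk",r);rects.append(r)
    g=((hsv[...,2]>110)&(hsv[...,1]<45))
    pts=[]
    for v in range(122,186,4):
        row=g[v,bx-60:bx+30].astype(np.uint8)
        n,l,s,cc=cv2.connectedComponentsWithStats(row[None])
        i=1+np.argmax(s[1:,4]);pts.append((bx-60+cc[i][0],v,s[i][4]))
    pts=np.array(pts);print(pts[[0,4,8,12,-1]].round(1))
    k=np.polyfit(pts[:,1],pts[:,0],1);mids.append(k)
    sub=g[180:215,bx-60:bx+10];vv=np.where(sub.any(1))[0].max()+180
    tips.append((np.polyval(k,vv),vv));print("tip",tips[-1])
p,e=tri([ray(d,r[0]) for d,r in zip(D,rects)]);print("blocktop",p,e)
print("tip",tri([ray(d,t) for d,t in zip(D,tips)]))
n=[]
for d,k in zip(D,mids):
    c,v1=ray(d,(np.polyval(k,122),122));_,v2=ray(d,(np.polyval(k,185),185));q=np.cross(v1,v2);q/=np.linalg.norm(q);n.append((q,q@c))
dr=np.cross(n[0][0],n[1][0]);dr/=np.linalg.norm(dr);dr*=-np.sign(dr[1])
A=np.array([n[0][0],n[1][0],[0,1,0]])
for y in(-.12,-.15,-.185):print("axis",np.linalg.solve(A,[n[0][1],n[1][1],y]))
print("dir",dr,"az",np.degrees(np.arctan2(dr[1],dr[0])))
for d,r in zip(D,rects):
    b=cv2.boxPoints(r);q=[onz(d,x,.095) for x in b]
    for i in range(4):
        w=q[(i+1)%4]-q[i];print("edge",np.linalg.norm(w).round(4),np.degrees(np.arctan2(w[1],w[0])).round(1))
E
python3 m.py
```

```text
vals [ 79 115 189 247 247 245 247 246 244 246 245 245 246 221  74  74] [240 240 240 240 244 245 247 246 246 244 246 246 246 231 231 220 204]
blk ((370.0, 92.5), (37.0, 44.0), 90.0)
[[365.  122.   15. ]
 [361.5 138.   16. ]
 [358.  154.   15. ]
 [354.  170.   15. ]
 [352.  182.   15. ]]
tip (np.float64(346.89062500000006), np.int64(203))
vals [ 49  50 139 187 182 187 185 183 187 186 186 188 191 138  85  46] [172 171 169 177 186 187 187 185 184 186 186 185 162 163 165 167 170]
blk ((265.0, 89.0), (36.0, 42.0), 90.0)
[[267.  122.   13. ]
 [265.  138.   13. ]
 [263.  154.   13. ]
 [261.5 170.   12. ]
 [259.5 182.   12. ]]
tip (np.float64(257.86029411764713), np.int64(199))
blocktop [ 0.57276768 -0.09921646  0.09340221] [np.float64(1.5862310565800485e-05), np.float64(1.5862310565805493e-05)]
tip (array([ 0.54691542, -0.19037859,  0.07934145]), [np.float64(0.0007116492877538936), np.float64(0.0007116492877538642)])
axis [ 0.56924175 -0.12        0.08179039]
axis [ 0.55974195 -0.15        0.0809734 ]
axis [ 0.54865884 -0.185       0.08002023]
dir [-0.30178445 -0.95302284 -0.02595387] az -107.57092471987647
edge 0.0337 -7.2
edge 0.0271 -93.2
edge 0.0348 172.8
edge 0.0271 84.4
edge 0.0321 -7.5
edge 0.0262 -99.2
edge 0.0331 172.5
edge 0.0262 78.5
```

Block top measured at (0.573,−0.099,0.093), which fits the expected 0.095. Its long axis matches the tool within 1°. The bend is about 9–10° toward tool −y and about 1.5° down. Next I approach above the block, then descend.

```bash
python3 -m handwheel '[{"x":0.03,"y":-0.014,"z":0.0,"wx":0,"wy":0,"wz":0},{"x":0.06,"y":-0.028,"z":0.01,"wx":0,"wy":0,"wz":0},{"x":0.09,"y":-0.04,"z":0.03,"wx":0,"wy":0,"wz":0},{"x":0.096,"y":-0.0415,"z":0.045,"wx":0,"wy":0,"wz":0},{"x":0.096,"y":-0.0415,"z":0.05,"wx":0,"wy":0,"wz":0},{"x":0.096,"y":-0.0415,"z":0.05,"wx":0,"wy":0,"wz":0}]'
python3 - <<'E'
from h import *
s=ctrl.get_state();p=s["position"];M=R.from_rotvec(s["tool_rot"]).as_matrix();print(p,M.round(3))
print("shift",M.T@(np.array([.5728,-.0992,.057])-p))
E
```

```text
time: 2.33
position: [0.5702, -0.0985, 0.1224]
tool_rot: [2.36, 2.072, -0.003]
ft_force: [-0.5, -0.7, -0.2]
grip_width: 1.002
grip_force: 0.0
[ 0.57016832 -0.09847248  0.122391  ] [[ 0.129  0.992 -0.001]
 [ 0.992 -0.129 -0.002]
 [-0.002 -0.001 -1.   ]]
shift [-0.00024541  0.00276822  0.06538895]
```

```bash
python3 -m handwheel '[{"x":0,"y":0.0025,"z":0.02,"wx":0,"wy":0,"wz":0},{"x":0,"y":0.0025,"z":0.04,"wx":0,"wy":0,"wz":0},{"x":0,"y":0.0025,"z":0.055,"wx":0,"wy":0,"wz":0},{"x":0,"y":0.0025,"z":0.065,"wx":0,"wy":0,"wz":0},{"x":0,"y":0.0025,"z":0.065,"wx":0,"wy":0,"wz":0},{"x":0,"y":0.0025,"z":0.065,"wx":0,"wy":0,"wz":0}]'; python3 -m handwheel '[{"x":0,"y":0,"z":0,"wx":0,"wy":0,"wz":0},{"x":0,"y":0,"z":0,"wx":0,"wy":0,"wz":0},{"x":0,"y":0,"z":0,"wx":0,"wy":0,"wz":0},{"x":0,"y":0,"z":0,"wx":0,"wy":0,"wz":0},{"x":0,"y":0,"z":0,"wx":0,"wy":0,"wz":0},{"x":0,"y":0,"z":0,"wx":0,"wy":0,"wz":0},{"x":0,"y":0,"z":0,"wx":0,"wy":0,"wz":0},{"x":0,"y":0,"z":0,"wx":0,"wy":0,"wz":0}]' 0.02 20
```

```text
time: 2.83
position: [0.5744, -0.0988, 0.0582]
tool_rot: [2.361, 2.071, -0.0]
ft_force: [1.0, -0.4, 0.3]
grip_width: 1.0
grip_force: 0.0
time: 3.5
position: [0.574, -0.0972, 0.0575]
tool_rot: [2.359, 2.074, -0.0]
ft_force: [0.0, 0.2, 0.8]
grip_width: 0.474
grip_force: 0.0
```

```bash
python3 -m handwheel '[{"x":0,"y":0,"z":0,"wx":0,"wy":0,"wz":0},{"x":0,"y":0,"z":0,"wx":0,"wy":0,"wz":0},{"x":0,"y":0,"z":0,"wx":0,"wy":0,"wz":0},{"x":0,"y":0,"z":0,"wx":0,"wy":0,"wz":0},{"x":0,"y":0,"z":0,"wx":0,"wy":0,"wz":0},{"x":0,"y":0,"z":0,"wx":0,"wy":0,"wz":0}]' 0.02 20; python3 -m handwheel '[{"x":0,"y":0,"z":-0.001,"wx":0,"wy":0,"wz":0},{"x":0,"y":0,"z":-0.002,"wx":0,"wy":0,"wz":0},{"x":0,"y":0,"z":-0.003,"wx":0,"wy":0,"wz":0},{"x":0,"y":0,"z":-0.003,"wx":0,"wy":0,"wz":0},{"x":0,"y":0,"z":-0.003,"wx":0,"wy":0,"wz":0}]'
```

```text
time: 4.0
position: [0.5739, -0.0972, 0.0575]
tool_rot: [-2.36, -2.074, 0.0]
ft_force: [-0.7, 0.0, 0.5]
grip_width: 0.39
grip_force: 19.9
time: 4.42
position: [0.5741, -0.0972, 0.0606]
tool_rot: [2.36, 2.074, -0.0]
ft_force: [-0.2, 0.6, -2.2]
grip_width: 0.389
grip_force: 19.9
```

```bash
python3 -m handwheel '[{"x":0,"y":-0.001,"z":0,"wx":0,"wy":0,"wz":0},{"x":-0.002,"y":-0.001,"z":0,"wx":0,"wy":0,"wz":0},{"x":-0.004,"y":-0.001,"z":0,"wx":0,"wy":0,"wz":0},{"x":-0.006,"y":-0.001,"z":0,"wx":0,"wy":0,"wz":0.4},{"x":-0.008,"y":-0.001,"z":0,"wx":0,"wy":0,"wz":1},{"x":-0.009,"y":-0.001,"z":0,"wx":0,"wy":0,"wz":1.5},{"x":-0.01,"y":-0.0011,"z":0,"wx":0,"wy":0.2,"wz":1.8},{"x":-0.01,"y":-0.0011,"z":0,"wx":0,"wy":0.2,"wz":1.8},{"x":-0.01,"y":-0.0011,"z":0,"wx":0,"wy":0.2,"wz":1.8}]'
```

```text
time: 5.17
position: [0.5716, -0.1071, 0.0605]
tool_rot: [-2.39, -2.035, -0.004]
ft_force: [-0.3, -0.0, -1.1]
grip_width: 0.398
grip_force: 19.9
```

```bash
python3 -m handwheel '[{"x":-0.002,"y":0,"z":0,"wx":0,"wy":0.1,"wz":0.7},{"x":-0.004,"y":-0.0002,"z":0,"wx":0,"wy":0.2,"wz":1.5},{"x":-0.006,"y":-0.0002,"z":0,"wx":0,"wy":0.3,"wz":2.2},{"x":-0.006,"y":-0.0002,"z":0,"wx":0,"wy":0.3,"wz":2.2},{"x":-0.006,"y":-0.0002,"z":0,"wx":0,"wy":0.3,"wz":2.2}]'
```

```text
time: 5.58
position: [0.5704, -0.1132, 0.0605]
tool_rot: [-2.427, -1.986, -0.01]
ft_force: [-0.2, 0.0, 0.4]
grip_width: 0.393
grip_force: 19.9
```

```bash
python3 -m handwheel '[{"x":-0.002,"y":0,"z":0,"wx":0,"wy":0.1,"wz":0.7},{"x":-0.004,"y":-0.0001,"z":0,"wx":0,"wy":0.2,"wz":1.4},{"x":-0.006,"y":-0.0002,"z":0,"wx":0,"wy":0.3,"wz":2.1},{"x":-0.008,"y":-0.0003,"z":0,"wx":0,"wy":0.4,"wz":2.8},{"x":-0.01,"y":-0.0004,"z":0,"wx":0,"wy":0.5,"wz":3.5},{"x":-0.01,"y":-0.0004,"z":0,"wx":0,"wy":0.5,"wz":3.5},{"x":-0.01,"y":-0.0004,"z":0,"wx":0,"wy":0.5,"wz":3.5}]'
```

```text
time: 6.17
position: [0.5681, -0.1229, 0.0604]
tool_rot: [-2.482, -1.908, -0.02]
ft_force: [-0.1, 0.1, -0.8]
grip_width: 0.388
grip_force: 19.9
```

Run:
```python
from h import *
s=ctrl.get_state();p=s["position"];M=R.from_rotvec(s["tool_rot"]).as_matrix();print(p,-np.degrees(np.arctan2(-M[1,0],-M[0,0])),s["ft_force"])
g=p-M[:,2]*0
for y in(-.128,-.145,-.16,-.185,-.215,-.225):
    t=np.array([.5692+(y+.12)*.3167,y,.0605+(y+.115)*.027]);print(y,(M.T@(t-p)).round(4))
```

```text
[ 0.56807612 -0.12286441  0.06042899] 104.89900545028244 [-0.06872482  0.13571646 -0.7547752 ]
-0.128 [-0.0053 -0.      0.0002]
-0.145 [-0.0231 -0.0009  0.0003]
-0.16 [-0.0389 -0.0016  0.0005]
-0.185 [-0.0651 -0.0028  0.0007]
-0.215 [-0.0965 -0.0043  0.001 ]
-0.225 [-0.107  -0.0048  0.0011]
```

No contact so far. I'll follow the outer axis.

```bash
python3 -m handwheel '[{"x":-0.003,"y":0,"z":0,"wx":0,"wy":0.2,"wz":0.8},{"x":-0.006,"y":-0.0001,"z":0.0002,"wx":0,"wy":0.3,"wz":1.6},{"x":-0.009,"y":-0.0002,"z":0.0002,"wx":0,"wy":0.4,"wz":2.2},{"x":-0.012,"y":-0.0004,"z":0.0002,"wx":0,"wy":0.4,"wz":2.2},{"x":-0.015,"y":-0.0005,"z":0.0002,"wx":0,"wy":0.4,"wz":2.2},{"x":-0.018,"y":-0.0007,"z":0.0003,"wx":0,"wy":0.4,"wz":2.2},{"x":-0.021,"y":-0.0008,"z":0.0003,"wx":0,"wy":0.4,"wz":2.2},{"x":-0.023,"y":-0.0009,"z":0.0003,"wx":0,"wy":0.4,"wz":2.2},{"x":-0.023,"y":-0.0009,"z":0.0003,"wx":0,"wy":0.4,"wz":2.2},{"x":-0.023,"y":-0.0009,"z":0.0003,"wx":0,"wy":0.4,"wz":2.2}]'
python3 - <<'E'
from h import *
s=ctrl.get_state();p=s["position"];M=R.from_rotvec(s["tool_rot"]).as_matrix();print(p,M[:,0],s["ft_force"],s["torque"])
for y in(-.16,-.185,-.215,-.225):
    t=np.array([.5692+(y+.12)*.3167,y,.0605+(y+.115)*.027]);print(y,(M.T@(t-p)).round(4))
d=wrist("w3");cv2.imwrite("pics/w3.png",d["image"][:260,160:480,::-1])
E
```

```text
time: 7.0
position: [0.5614, -0.1446, 0.0597]
tool_rot: [-2.514, -1.857, -0.029]
ft_force: [-0.1, 0.4, -2.0]
grip_width: 0.391
grip_force: 19.9
[ 0.56137601 -0.14464686  0.05974609] [0.29363422 0.95560803 0.02433608] [-0.05292331  0.4444114  -2.03286195] [-0.00929836 -0.10440933  0.00563785]
-0.16 [-0.0161 -0.0001  0.0001]
-0.185 [-0.0423 -0.0003  0.0001]
-0.215 [-0.0738 -0.0006  0.0002]
-0.225 [-0.0843 -0.0007  0.0002]
```

View pics/w3.png

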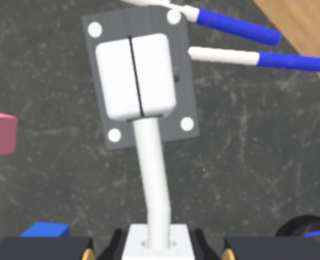

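The shaft (158,222) enters the block (centre ~160) well centred and the force is only the block's weight. Continuing off the end.

```bash
python3 -m handwheel '[{"x":-0.004,"y":0,"z":0,"wx":0,"wy":0,"wz":0},{"x":-0.008,"y":0,"z":0,"wx":0,"wy":0,"wz":0},{"x":-0.012,"y":0,"z":0,"wx":0,"wy":0,"wz":0},{"x":-0.016,"y":-0.0001,"z":0,"wx":0,"wy":0,"wz":0},{"x":-0.02,"y":-0.0002,"z":0.0001,"wx":0,"wy":0,"wz":0},{"x":-0.024,"y":-0.0002,"z":0.0001,"wx":0,"wy":0,"wz":0},{"x":-0.028,"y":-0.0003,"z":0.0001,"wx":0,"wy":0,"wz":0},{"x":-0.032,"y":-0.0003,"z":0.0001,"wx":0,"wy":0,"wz":0},{"x":-0.035,"y":-0.0003,"z":0.0001,"wx":0,"wy":0,"wz":0},{"x":-0.035,"y":-0.0003,"z":0.0001,"wx":0,"wy":0,"wz":0}]'
```

```text
time: 7.88
position: [0.5505, -0.179, 0.0587]
tool_rot: [-2.515, -1.856, -0.028]
ft_force: [-0.3, -0.7, -2.3]
grip_width: 0.391
grip_force: 19.9
```

```bash
python3 -m handwheel '[{"x":-0.005,"y":0,"z":0,"wx":0,"wy":0,"wz":0},{"x":-0.01,"y":0,"z":0,"wx":0,"wy":0,"wz":0},{"x":-0.015,"y":0,"z":0,"wx":0,"wy":0,"wz":0},{"x":-0.02,"y":-0.0001,"z":0,"wx":0,"wy":0,"wz":0},{"x":-0.026,"y":-0.0002,"z":0.0001,"wx":0,"wy":0,"wz":0},{"x":-0.032,"y":-0.0002,"z":0.0001,"wx":0,"wy":0,"wz":0},{"x":-0.04,"y":-0.0003,"z":0.0001,"wx":0,"wy":0,"wz":0},{"x":-0.05,"y":-0.0003,"z":0.0001,"wx":0,"wy":0,"wz":0},{"x":-0.055,"y":-0.0003,"z":0.0001,"wx":0,"wy":0,"wz":0},{"x":-0.055,"y":-0.0003,"z":0.0001,"wx":0,"wy":0,"wz":0}]'
python3 - <<'E'
from h import *
a=load("scene0");b=load("top0")
s=ctrl.get_state();p=s["position"];M=R.from_rotvec(s["tool_rot"]).as_matrix();print(p,M.round(3))
d=wrist("w4");cv2.imwrite("pics/w4.png",d["image"][:,100:540,::-1])
E
```

```text
time: 8.72
position: [0.5335, -0.2328, 0.0572]
tool_rot: [-2.517, -1.854, -0.027]
ft_force: [-0.5, 0.1, -1.6]
grip_width: 0.388
grip_force: 19.9
[ 0.53353289 -0.23284993  0.05722862] [[ 0.296  0.955  0.005]
 [ 0.955 -0.296  0.023]
 [ 0.023 -0.002 -1.   ]]
```

View pics/w4.png

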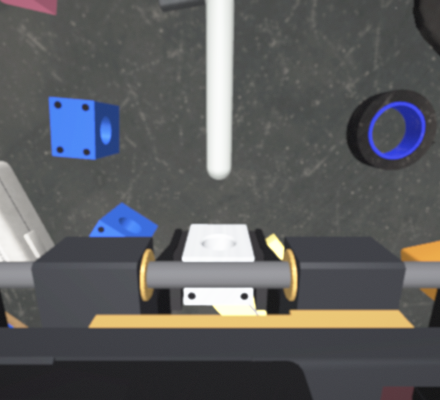

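The block is clear: the tip is at (219,175), the block top starts at row 225, and its bore is visible. Over to the pad at the same height, levelling the tool.

```bash
python3 -m handwheel '[{"x":-0.01,"y":0.006,"z":0,"wx":0,"wy":-0.3,"wz":0},{"x":-0.02,"y":0.011,"z":0,"wx":0,"wy":-0.6,"wz":0},{"x":-0.03,"y":0.017,"z":0,"wx":0,"wy":-1,"wz":0},{"x":-0.04,"y":0.022,"z":0,"wx":0,"wy":-1.3,"wz":0},{"x":-0.05,"y":0.028,"z":0,"wx":0,"wy":-1.3,"wz":0},{"x":-0.06,"y":0.033,"z":0,"wx":0,"wy":-1.3,"wz":0},{"x":-0.066,"y":0.037,"z":0,"wx":0,"wy":-1.3,"wz":0},{"x":-0.066,"y":0.037,"z":0,"wx":0,"wy":-1.3,"wz":0},{"x":-0.066,"y":0.037,"z":0,"wx":0,"wy":-1.3,"wz":0}]'
python3 - <<'E'
from h import *
s=ctrl.get_state();print(s["position"],R.from_rotvec(s["tool_rot"]).as_matrix().round(3))
a=ctrl.get_image("scene");b=ctrl.get_image("top");w=wrist("w5")
np.savez("s5.npz",**a);np.savez("t5.npz",**b)
A=cv2.resize(a["image"][150:270,250:410],(400,300),interpolation=2)
B=cv2.resize(b["image"][150:270,250:410],(400,300),interpolation=2)
cv2.imwrite("pics/p5.png",np.hstack([A,B])[...,::-1])
E
```

```text
time: 9.52
position: [0.5503, -0.3047, 0.0554]
tool_rot: [-2.525, -1.864, -0.0]
ft_force: [0.2, -0.8, -1.3]
grip_width: 0.386
grip_force: 19.9
[ 0.55027543 -0.30469616  0.05543933] [[ 0.294  0.956 -0.002]
 [ 0.956 -0.294  0.003]
 [ 0.002 -0.002 -1.   ]]
```

View pics/p5.png

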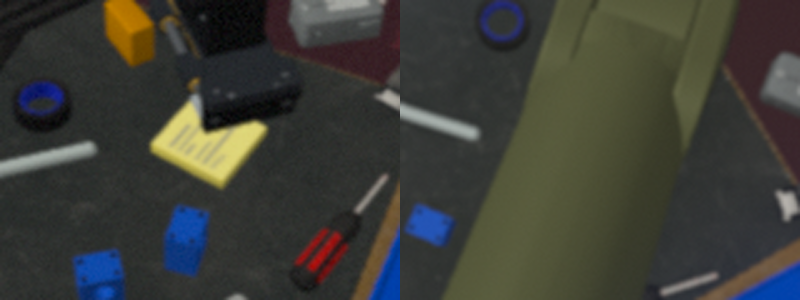

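The scene view shows the gripper over the pad's upper half in the picture, as expected with its height above it. Descending: quick first, then by feel.

```bash
python3 -m handwheel '[{"x":-0.001,"y":0,"z":0.007,"wx":0,"wy":0,"wz":0},{"x":-0.001,"y":0,"z":0.014,"wx":0,"wy":0,"wz":0},{"x":-0.001,"y":0,"z":0.021,"wx":0,"wy":0,"wz":0},{"x":-0.001,"y":0,"z":0.027,"wx":0,"wy":0,"wz":0},{"x":-0.001,"y":0,"z":0.031,"wx":0,"wy":0,"wz":0},{"x":-0.001,"y":0,"z":0.033,"wx":0,"wy":0,"wz":0},{"x":-0.001,"y":0,"z":0.033,"wx":0,"wy":0,"wz":0}]'
```

```text
time: 10.25
position: [0.5496, -0.3049, 0.0219]
tool_rot: [-2.524, -1.865, 0.0]
ft_force: [-0.9, -0.9, -1.1]
grip_width: 0.388
grip_force: 19.9
```

```bash
python3 -m handwheel '[{"x":0,"y":0,"z":0.0005,"wx":0,"wy":0,"wz":0},{"x":0,"y":0,"z":0.001,"wx":0,"wy":0,"wz":0},{"x":0,"y":0,"z":0.0015,"wx":0,"wy":0,"wz":0},{"x":0,"y":0,"z":0.0015,"wx":0,"wy":0,"wz":0}]'
```

```text
time: 10.58
position: [0.5502, -0.3053, 0.0214]
tool_rot: [-2.525, -1.866, -0.0]
ft_force: [-0.8, -0.3, -0.5]
grip_width: 0.389
grip_force: 19.9
```

```bash
python3 -m handwheel '[{"x":0,"y":0,"z":0.0005,"wx":0,"wy":0,"wz":0},{"x":0,"y":0,"z":0.001,"wx":0,"wy":0,"wz":0},{"x":0,"y":0,"z":0.001,"wx":0,"wy":0,"wz":0}]'
```

```text
time: 10.83
position: [0.55, -0.3052, 0.0202]
tool_rot: [-2.525, -1.866, -0.0]
ft_force: [1.2, -0.4, -0.6]
grip_width: 0.392
grip_force: 19.9
```

```bash
python3 -m handwheel '[{"x":0,"y":0,"z":0.0005,"wx":0,"wy":0,"wz":0},{"x":0,"y":0,"z":0.001,"wx":0,"wy":0,"wz":0},{"x":0,"y":0,"z":0.001,"wx":0,"wy":0,"wz":0}]'
```

```text
time: 11.08
position: [0.55, -0.3052, 0.0191]
tool_rot: [-2.524, -1.866, -0.0]
ft_force: [-0.5, 0.2, -1.2]
grip_width: 0.39
grip_force: 19.9
```

```bash
python3 -m handwheel '[{"x":0,"y":0,"z":0.0005,"wx":0,"wy":0,"wz":0},{"x":0,"y":0,"z":0.001,"wx":0,"wy":0,"wz":0},{"x":0,"y":0,"z":0.001,"wx":0,"wy":0,"wz":0}]'
```

```text
time: 11.33
position: [0.5501, -0.3053, 0.0185]
tool_rot: [-2.525, -1.866, -0.0]
ft_force: [-1.1, 0.3, 2.0]
grip_width: 0.385
grip_force: 19.9
```

```bash
python3 -m handwheel '[{"x":0,"y":0,"z":0.0003,"wx":0,"wy":0,"wz":0},{"x":0,"y":0,"z":0.0006,"wx":0,"wy":0,"wz":0},{"x":0,"y":0,"z":0.0006,"wx":0,"wy":0,"wz":0}]'
```

```text
time: 11.58
position: [0.5502, -0.3052, 0.0185]
tool_rot: [-2.525, -1.866, 0.0]
ft_force: [-2.2, 1.8, 5.8]
grip_width: 0.387
grip_force: 20.0
```

Contact came at the predicted height. Releasing.

```bash
python3 -m handwheel '[{"x":0,"y":0,"z":-0.0004,"wx":0,"wy":0,"wz":0},{"x":0,"y":0,"z":-0.0004,"wx":0,"wy":0,"wz":0},{"x":0,"y":0,"z":-0.0004,"wx":0,"wy":0,"wz":0},{"x":0,"y":0,"z":-0.0004,"wx":0,"wy":0,"wz":0},{"x":0,"y":0,"z":-0.0004,"wx":0,"wy":0,"wz":0},{"x":0,"y":0,"z":-0.0004,"wx":0,"wy":0,"wz":0},{"x":0,"y":0,"z":-0.0004,"wx":0,"wy":0,"wz":0},{"x":0,"y":0,"z":-0.0004,"wx":0,"wy":0,"wz":0}]' 0.064; python3 -m handwheel '[{"x":0,"y":0,"z":-0.005,"wx":0,"wy":0,"wz":0},{"x":0,"y":0,"z":-0.015,"wx":0,"wy":0,"wz":0},{"x":0,"y":0,"z":-0.03,"wx":0,"wy":0,"wz":0},{"x":0,"y":0,"z":-0.05,"wx":0,"wy":0,"wz":0},{"x":0,"y":0,"z":-0.07,"wx":0,"wy":0,"wz":0},{"x":0,"y":0,"z":-0.09,"wx":0,"wy":0,"wz":0},{"x":-0.03,"y":0,"z":-0.11,"wx":0,"wy":0,"wz":0},{"x":-0.06,"y":0,"z":-0.13,"wx":0,"wy":0,"wz":0},{"x":-0.07,"y":0,"z":-0.15,"wx":0,"wy":0,"wz":0},{"x":-0.07,"y":0,"z":-0.15,"wx":0,"wy":0,"wz":0}]'
python3 - <<'E'
from h import *
d=wrist("w6");e=ctrl.get_image("scene");print(ctrl.get_state()["position"])
a=cv2.resize(d["image"][:,120:520],(400,400));b=cv2.resize(e["image"][150:270,270:390],(400,400),interpolation=2)
cv2.imwrite("pics/f.png",np.hstack([a,b])[...,::-1])
E
```

```text
time: 12.25
position: [0.5501, -0.3052, 0.0179]
tool_rot: [-2.524, -1.866, -0.0]
ft_force: [0.3, -0.2, 0.4]
grip_width: 0.735
grip_force: 0.0
time: 13.08
position: [0.5298, -0.3785, 0.1738]
tool_rot: [2.527, 1.855, 0.001]
ft_force: [0.7, -1.1, 0.7]
grip_width: 0.736
grip_force: 0.0
[ 0.53024355 -0.37279631  0.16947054]
```

View pics/f.png

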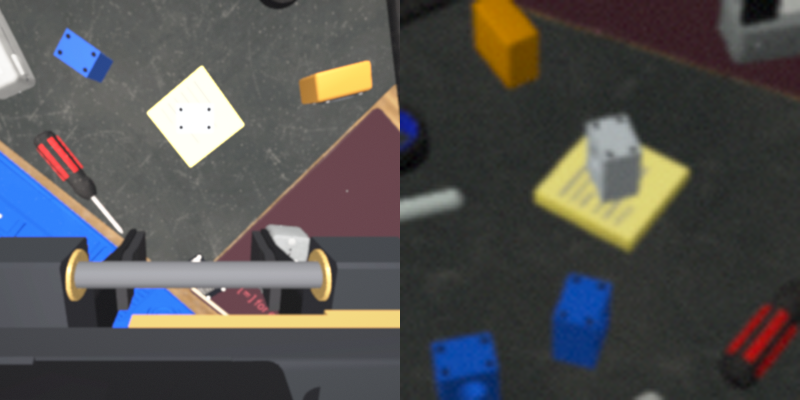

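The block stands upright at (195,118) with the pad's centre at about (196,117), and the arm is clear.

```bash
python3 -c "
from bench import ctrl
print(ctrl.close_job())"
```

```text
the job is handed in; nothing more can be done
None
```

The bearing block came off the bent shaft with no noticeable contact force and now stands upright in the middle of the note pad, released. The job is handed in; it gave no verdict back.

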